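Prise open the store box, rest the knife and put the tin away

ROBOT

A 7-joint arm with a two-finger parallel gripper is mounted at the origin on a cart in front of the work surface, level with it; the furniture and walls round the work are solid. World frame = base frame: x ahead of the robot, y to its left, z up, the work surface at z = 0. Lengths are in m, angles in rad, forces in N, time in s.
With the tool pointing down it reaches from about 0.4 to 0.85 m from the base axis. Payload 10.4 kg.
Tool frame: the origin (TCP) lies at the very end of the fingers, on their centre line; the grasp point (between the pads) lies 19 mm behind it; z points along the fingers, y is the line along which they close (so a half turn about z gives the same grasp; the last joint's range is limited). The gripper opens to 85 mm and grips with 20 to 120 N. Pads are 22 mm wide; open, the fingers measure 114 mm over their backs; the gripper's body (76 mm by 85 mm) begins 54 mm behind the grasp point. The pads swing forward as they close: fully open they stand 13 mm farther back than shut.
Start: joints at [1.201, 0.332, -0.065, 1.46, 0.022, 1.35, -0.088], TCP at [0.212, -0.588, 0.231] pointing down, gripper open.
Joint ranges: [-2.6, 2.6], [-0.5, 2.12], [-1.47, 1.34], [0.16, 2.42], [-1.27, 4.41], [0.06, 2.06], [-2.6, 2.6]. Speed limits (rad/s): [2.22, 2.22, 2.79, 2.79, 3.14, 3.14, 3.14].

INTERFACE

Orientations are given as a rotation vector (axis times angle).
In Python, from station import bot gives the robot as it stands.
- The arm moves only by the tool move_arm, never from a script. Its argument "plan" is one flat list of numbers, 4 for each row, row after row: the shift along the tool's x, y, z scaled (see below), then the turn about the tool's z scaled (see below). A call has 1 to 10 rows; each row is the pose to reach, as a shift and turn from the pose commanded when the call began, along the tool's axes at that moment, turning the shorter way round; what a row does not reach only later rows make up. The controller multiplies each number of a shift by 0.3 m and each number of a turn by pi rad. A row lasts 1/8 s, in which the tool goes at most 62.5 mm and 10.7 degrees, less where a joint would pass 70% of its speed; a pose out of reach is approached as far as the arm can. A call with a number of a shift or a turn outside -1 to 1 is refused whole. A call with a gripper value outside its range is refused whole. "fingers" is the opening, from 0 (shut) to 1 (fully open), set as the call begins (left out, the last holds). The fingers move at their own pace and stop on an object; "grip_force" is the grip in N (left out, the last holds). Time passes only in rows, so rows that repeat a pose let the fingers close. It gives the time, the measured TCP pose, the force, the opening and the grip force at its end, in the units of the state.
- bot.get_obs(): the state, without advancing time (a new reading comes with each control period).
- bot.capture(name): name is "scene" or "top"; returns a dict with "img" (400x640x3 uint8, red, green, blue), "fov_y" (degrees; the focal length in pixels is half the picture's height over the tangent of half this angle, whatever the lens; pixels are square), "cx", "cy" (the principal point, pixels), "rvec" (rotation vector, rad) and "tvec" (3), from world to camera coordinates, as OpenCV has them. Camera axes: x right, y down, z forward; pixel columns grow to the right and rows downward; lengths in m; the calibration is good to about 2 mm. A picture is of the moment at which its call begins. There is no depth.
- bot.sign_off(): hands the job in; it is judged then, once.
Trained networks look in the newest picture that a camera, given by its name, has taken for a name from the list of things; names that differ only in an ending like _2 or _b are one class to them, and where a whole thing is asked for, a point or a joint stands for the part that bears it (a point fixed in the world has none). Each returns a list of dicts, best first, with "confidence" (0 to 1); they miss things now and then, are a little off and sometimes report something else, mostly with a low value. They report only what shows in the picture. A call takes as long as a camera call. They do not tell look-alikes from the thing itself.
- bot.silhouettes(camera, target): "pixels" (400x640 bool, what is visible of it) and "rect" ([left, top, right, bottom] in pixels, round what is visible of it).
The state is a dict: "time": time; "q": joint angles; "dq": joint speeds; "joint_torque": joint torques, N m; "eef_pos": TCP position; "tcp_rot": TCP orientation; "ft_force": force on the tool from outside, world axes, zero at the start; "moment": the same for the moment, N m; "width": finger opening in m; "grip_force": force on a finger pad.
Only numpy, scipy, OpenCV 4.12 (cv2) and the standard library are available. Lean on these libraries where they do the work, as an engineer would, in place of code of your own. Each camera call takes 0.05 s, during which the arm holds its last target. There are 200 camera calls.

TASK

The wooden store box is shut flush and its lid has no handle: slip the blade of the spreading knife into the slot under the lid's front edge and lever the lid up with it, keeping the gripper itself off the box until the blade has raised it. Swing the lid wide open so that it stays up, lay the knife level along its two-notch stand, in both notches, and stand the small tin upright on the floor of the box, leaving the lid open. Set the knife and the tin down rather than dropping them, and leave the spice jar and the matchbox where they are.

Things in the scene. Friction and masses are not known exactly. Their poses are not given: they have to be found in the camera images.
- store_box: Fixed open-topped pale wooden box, 140 mm (own x) by 150 mm (own y), 95 mm high with its lid shut; walls and floor 8 mm thick. Origin: centre of its underside; z up; its front with the slot faces its -x (roughly to the robot's right), the hinge is at its +x side. The inside is 124 x 134 mm, floor 8 mm above the worktop.
- pry_slot (a point): Centre of the mouth of the slot in the outer front face of the box, 82 mm above the worktop. The slot goes straight through the 8 mm front wall, is 70 mm wide and 10 mm high (77 to 87 mm above the worktop); its upper edge is the underside of the shut lid. Axes as the box.
- lid_hinge (a point): Hinge axis (along the box's y), middle, at the underside of the lid, 87 mm above the worktop, at the box's back face.
- box_lid (a joint): Lid angle in rad: 0 shut, about 1.57 upright, 1.75 at its stop. Lid: flat board 140 x 150 x 8 mm, no handle, front edge flush with the box's front face. The stiff hinge holds it where it is left; the front edge needs about 1.5 N.
- lid_edge (a point): Middle of the lid's front edge, at its underside; moves with the lid (140 mm from the hinge).
- knife: Loose broad spreading knife 180 mm long, lying on the worktop. Origin: on the underside, 90 mm from either end; own x points to the blade's tip, z up. Dark wooden handle x -90 to 0 mm, 22 mm wide, 18 mm high; steel blade x 0 to +90 mm, 26 mm wide, 3 mm thick, its underside level with the handle's; a neck up to x = 12 mm is 10 mm high. Balance point about 10 mm either side of the origin.
- knife_tip (a point): Middle of the blade's tip edge, at x = 90 mm, z = 1.5 mm of the knife.
- knife_stand: Fixed wooden knife stand: foot 140 mm (own x) by 60 mm, 8 mm high, and two 12 mm thick uprights at x = -55 and +55 mm, whose notch floors are 40 mm above the worktop; notches 40 mm wide between ears that rise 11 mm higher. Origin: centre of its underside; the knife lies along its x, either way round.
- stand_top (a point): Midpoint between the two notch floors, 40 mm above the worktop. Axes as the stand.
- tin_small: Loose small upright food tin, 57 mm in diameter, 72 mm high, white and blue, metal top. Origin: centre of its underside, z up. It and the spice jar may have swapped places.
- spice_1: Loose bystander: spice jar with red cap, 45 mm in diameter, 106 mm high; origin at the centre of its underside.
- matchbox: Loose bystander: matchbox, 38 x 55 x 15 mm.
There are look-alikes about, which are no part of the job. What is shaped like the tin_small but green is not meant.

How it is judged:
On the way, in this order (a step that is already met when the one before it is completed fails the run):
1. the knife, in contact with the box or lid, has raised the lid past 0.3 rad (value of joint box_lid above 0.3 rad and contact force between knife and store_box above 0.15 N), for 0.1 s.
2. the lid is swung open past 1.35 rad (value of joint box_lid above 1.35 rad), for 0.2 s.
At the end, for the whole second after the job is handed in: The lid stands open (over 1.35 rad). The knife lies still and level (within 0.12 rad) in both notches of its stand, along it within 0.2 rad, its middle within 30 mm of the stand's middle. The tin stands upright (within 0.12 rad) and still on the floor inside the box (value of joint box_lid above 1.35 rad and horizontal distance between knife and stand_top below 0.03 m and height (world z) of knife between 0.034 and 0.047 m and angle between the x axis of knife and the x axis of knife_stand, either way round below 0.2 rad and angle between each of knife, tin_small's own z axis and vertical below 0.12 rad and contact force between knife and knife_stand above 0.2 N and linear speed of each of knife, tin_small below 0.02 m/s and x of tin_small in the frame of store_box between -0.062 and 0.062 m and y of tin_small in the frame of store_box between -0.067 and 0.067 m and z of tin_small in the frame of store_box between 0.004 and 0.014 m); the robot touches nothing.
It fails at once if the gripper or arm touches the box or its lid before the lid has been raised to 0.25 rad (value of joint box_lid below 0.25 rad and contact force between any of the fingers, the arm and store_box above 1 N).
It fails at once if the knife is dropped (faster than 0.7 m/s out of the fingers) (linear speed of knife above 0.7 m/s and contact force between the fingers and knife below 0.05 N).
It fails at once if the tin is dropped (faster than 0.7 m/s out of the fingers) (linear speed of tin_small above 0.7 m/s and contact force between the fingers and tin_small below 0.05 N).
It fails at once if the spice jar or matchbox is moved more than 40 mm, or the jar knocked over (distance of any of spice_1, matchbox from where it was at the start of the episode above 0.04 m or angle between spice_1's own z axis and vertical above 0.5 rad).
It also fails if it takes over 67 s, if anything falls off the work surface, if the arm or the gripper's body presses on something with over 40 N, if the wrist force passes 120 N, or if a joint passes its speed limit or range.

## Working session

There is one attempt and no reset: what is moved stays moved. The work goes in short steps, Python scripts to look and compute and a tool call to move; the robot and the scene stay as the last step left them, time stands still between calls to the robot, and variables do not carry over. Pictures are saved under pics/ and viewed, at most 10 in all, crops included, and the job is handed in when it is done.

Besides the shell and the picture viewer there is one more tool, called after ">>>" as name(argument=value, ...) on one line, values as JSON. move_arm: Moves the arm, as the interface text tells. Shifts and turns lie within -1 to 1; 1 stands for 0.3 m of shift or pi rad of turn. Its arguments: {"type":"object","properties":{"plan":{"type":"array"},"fingers":{"type":"number"},"grip_force":{"type":"number"}},"required":["plan"]}

```bash
ls; mkdir -p pics; cat > h.py <<'E'
import numpy as np, cv2
from station import bot
def cam(c):
    f=200/np.tan(np.radians(c["fov_y"])/2)
    K=np.array([[f,0,c["cx"]],[0,f,c["cy"]],[0,0,1]])
    R=cv2.Rodrigues(np.array(c["rvec"],float))[0]
    return K,R,np.array(c["tvec"],float).reshape(3)
def proj(c,P):
    K,R,t=cam(c); p=(np.atleast_2d(P)@R.T+t)@K.T
    return p[:,:2]/p[:,2:]
def toz(c,uv,z):
    K,R,t=cam(c); uv=np.atleast_2d(np.array(uv,float))
    d=np.c_[uv,np.ones(len(uv))]@np.linalg.inv(K).T@R
    o=-R.T@t
    return o+d*((z-o[2])/d[:,2])[:,None]
E
python3 - <<'E'
from h import *
ims=[]
print(bot.get_obs())
for n in("scene","top"):
    c=bot.capture(n); K,R,t=cam(c); print(n,c["fov_y"],c["cx"],c["cy"],"campos",-R.T@t,"fwd",R[2])
    cv2.imwrite(f"pics/{n}0.png",c["img"][:,:,::-1])
    for o in("store_box","knife","knife_stand","tin_small","spice_1","matchbox"):
        for s in bot.silhouettes(n,o)[:3]:
            m=s["pixels"].astype(np.uint8); r=cv2.minAreaRect(cv2.findNonZero(m))
            print(o,round(s["confidence"],2),s["rect"],m.sum(),np.round(cv2.boxPoints(r)).tolist())
E
```

```text
pics
{'time': 0.0, 'q': array([ 1.20141558,  0.3328611 , -0.0646809 ,  1.4609167 ,  0.02158529,
        1.34992008, -0.08851905]), 'dq': array([ 0.00068213, -0.00071146, -0.00093299, -0.00057914, -0.00036707,
        0.00115747,  0.00088509]), 'joint_torque': array([-1.09022028e-03, -6.25443578e+01,  4.85114101e-02, -3.91606092e+01,
        1.62664888e-02,  9.79060162e-03, -1.97012122e-05]), 'eef_pos': array([ 0.21228248, -0.58744949,  0.23053437]), 'tcp_rot': array([-3.09313386e+00, -5.41728077e-01,  4.71006946e-04]), 'ft_force': array([ 0.17969157, -0.38232082, -0.43869497]), 'moment': array([-0.04283575, -0.0346586 , -0.04195478]), 'grip_force': 0.0, 'width': 0.08497801838805984}
scene 52.4851065603263 324.0789911293673 195.57942765165342 campos [0.09223792 0.84986148 0.61862514] fwd [ 0.42032423 -0.74362429 -0.51995236]
store_box 0.72 [264.1, 210.9, 355.3, 300.5] 5727 [[250.0, 271.0], [279.0, 199.0], [364.0, 233.0], [336.0, 305.0]]
knife 0.85 [338.7, 196.4, 367.9, 226.4] 317 [[336.0, 221.0], [360.0, 191.0], [367.0, 197.0], [343.0, 227.0]]
knife_stand 0.77 [311.4, 173.2, 350.4, 21
[... 1093 characters left out ...]
, 227.0], [380.0, 237.0]]
knife_stand 0.7 [344.6, 176.1, 399.3, 209.7] 1284 [[341.0, 201.0], [345.0, 174.0], [399.0, 182.0], [395.0, 209.0]]
tin_small 0.67 [393.6, 225.6, 425.2, 251.7] 630 [[393.0, 225.0], [422.0, 225.0], [422.0, 251.0], [393.0, 251.0]]
tin_small 0.56 [431.7, 232.2, 468.7, 263.9] 732 [[430.0, 242.0], [463.0, 231.0], [471.0, 255.0], [438.0, 266.0]]
spice_1 0.94 [427.6, 196.9, 461.3, 218.6] 589 [[424.0, 204.0], [455.0, 190.0], [463.0, 208.0], [432.0, 223.0]]
spice_1 0.24 [305.9, 214.8, 379.5, 235.4] 693 [[309.0, 223.0], [311.0, 213.0], [382.0, 227.0], [380.0, 237.0]]
matchbox 0.69 [171.3, 194.7, 194.5, 215.4] 335 [[171.0, 208.0], [175.0, 193.0], [197.0, 199.0], [194.0, 213.0]]
```

```bash
python3 - <<'E'
import cv2
a=cv2.imread("pics/top0.png"); cv2.imwrite("pics/top0c.png",cv2.resize(a[140:290,150:490],(800,353),interpolation=cv2.INTER_CUBIC))
a=cv2.imread("pics/scene0.png"); cv2.imwrite("pics/scene0c.png",cv2.resize(a[120:350,220:440],None,fx=2.6,fy=2.6,interpolation=cv2.INTER_CUBIC))
E
```

```text
(no output)
```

View pics/top0c.png

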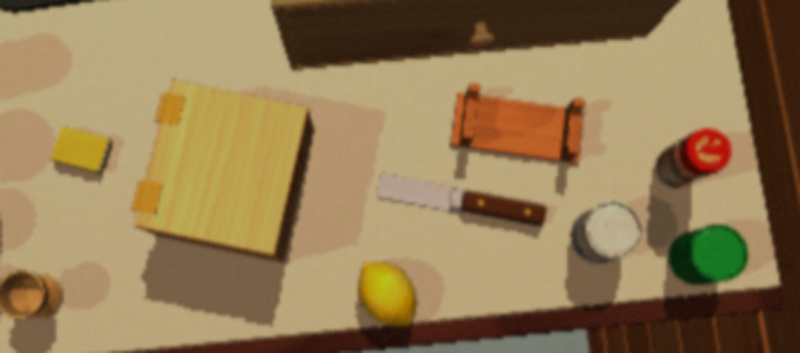

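View pics/scene0c.png

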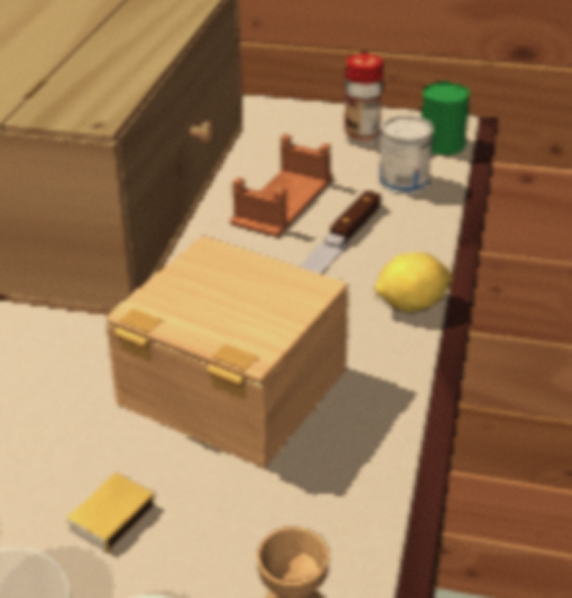

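The top view shows the box (lid hinges on the left, front facing -y), the knife with its tip towards the box at crop (380,185) and the red-brown stand. The white tin is at (607,232), the green decoy at (710,255) and the jar at (705,150). A big cabinet stands at +x.

Next I fit the poses by silhouette matching.

```bash
cat > fit.py <<'E'
from h import *
from scipy.optimize import minimize
def box(x0,x1,y0,y1,z0,z1): return np.array([[x,y,z] for x in(x0,x1) for y in(y0,y1) for z in(z0,z1)])
def cyl(r,h): a=np.linspace(0,2*np.pi,24); return np.array([[r*np.cos(t),r*np.sin(t),z] for t in a for z in(0,h)])
M={"store_box":[box(-.07,.07,-.075,.075,0,.095)],
"knife":[box(-.09,0,-.011,.011,0,.018),box(0,.09,-.013,.013,0,.003)],
"knife_stand":[box(-.07,.07,-.03,.03,0,.008)]+[box(s*.055-.006,s*.055+.006,-.03,.03,0,.04) for s in(-1,1)]+[box(s*.055-.006,s*.055+.006,min(e*.02,e*.03),max(e*.02,e*.03),0.04,.051) for s in(-1,1) for e in(-1,1)],
"tin_small":[cyl(.0285,.072)],"spice_1":[cyl(.0225,.106)],"matchbox":[box(-.019,.019,-.0275,.0275,0,.015)]}
S=4
def render(c,name,p):
    m=np.zeros((400*S,640*S),np.uint8); k,s=np.cos(p[2]),np.sin(p[2]); R=np.array([[k,-s,0],[s,k,0],[0,0,1]])
    for v in M[name]:
        u=(proj(c,v@R.T+[p[0],p[1],p[3] if len(p)>3 else 0])+.5)*S
        cv2.fillConvexPoly(m,cv2.convexHull(u.astype(np.float32)).round().astype(np.int32),255)
    return cv2.resize(m,(640,400),interpolation=cv2.INTER_AREA)/255.
def fit(name,obs,p0,yaw=True):
    def cost(p):
        q=p if yaw else [p[0],p[1],0]; J=0
        for c,m in obs:
            r=render(c,name,q); J+=1-(np.minimum(r,m).sum()/np.maximum(r,m).sum())
        return J/len(obs)
    n=3 if yaw else 2
    p0=np.array(p0[:n],float); best=None
    for sc in(1,.3):
        sim=np.vstack([p0]+[p0+np.eye(n)[i]*[.015,.015,.15][i]*sc for i in range(n)])
        r=minimize(cost,p0,method="Nelder-Mead",options=dict(initial_simplex=sim,xatol=2e-4,fatol=1e-4)); p0=r.x
    return r.x,r.fun
E
python3 - <<'E'
from fit import *
C={n:bot.capture(n) for n in("scene","top")}
g={"store_box":([245,214],.095,np.pi/2-.2),"knife":([346,224],.005,1.4),"knife_stand":([372,191],.02,1.4),"tin_small":([409,237],.05,0),"spice_1":([443,208],.05,0),"matchbox":([183,204],.01,1.4)}
for o,(uv,z,yaw) in g.items():
    x0=toz(C["top"],uv,z)[0]
    sets={}
    for n in C:
        best=None
        for s in bot.silhouettes(n,o):
            P=proj(C[n],[[x0[0],x0[1],z]])[0]; r=s["rect"]; d=np.hypot((r[0]+r[2])/2-P[0],(r[1]+r[3])/2-P[1])
            if best is None or d<best[0]: best=(d,s)
        if best and best[0]<20: sets[n]=(C[n],best[1]["pixels"].astype(float))
    for k in (["top"],["scene"],["scene","top"]):
        if all(n in sets for n in k):
            p,f=fit(o,[sets[n] for n in k],[x0[0],x0[1],yaw],o not in("tin_small","spice_1")); print(o,k,np.round(p,4),round(f,3))
E
```

```text
store_box ['top'] [0.4726 0.2614 1.5313] 0.029
knife ['top'] [0.4908 0.0177 1.5475] 0.126
knife ['scene'] [0.4863 0.0094 1.5434] 0.259
knife ['scene', 'top'] [0.4895 0.0173 1.5307] 0.244
knife_stand ['top'] [ 0.5812 -0.0308  1.5636] 0.046
knife_stand ['scene'] [ 0.5778 -0.0357  1.615 ] 0.092
knife_stand ['scene', 'top'] [ 0.58   -0.0319  1.5716] 0.098
tin_small ['top'] [ 0.4771 -0.1318] 0.053
tin_small ['scene'] [ 0.4723 -0.1358] 0.056
tin_small ['scene', 'top'] [ 0.4749 -0.1318] 0.105
spice_1 ['top'] [ 0.5641 -0.2054] 0.059
spice_1 ['scene'] [ 0.5598 -0.2097] 0.083
spice_1 ['scene', 'top'] [ 0.5621 -0.2056] 0.15
matchbox ['top'] [0.4787 0.4309 0.8993] 0.337
matchbox ['scene'] [0.4741 0.4281 2.0223] 0.267
matchbox ['scene', 'top'] [0.4753 0.4316 1.4394] 0.389
```

```bash
cat > go.py <<'E'
from h import *
from scipy.spatial.transform import Rotation as Ro
def rel(P,yaw=None):
    o=bot.get_obs(); R=Ro.from_rotvec(o["tcp_rot"]); d=R.inv().apply(np.array(P)-o["eef_pos"])
    x=R.as_matrix()[:,0]; y0=np.arctan2(x[1],x[0])
    t=0 if yaw is None else -((yaw-y0+np.pi)%(2*np.pi)-np.pi)
    print("t",round(float(o["time"]),2),"pos",np.round(o["eef_pos"],4),"yaw",round(y0,3),"tilt",np.round(R.as_matrix()[2,2],4),"w",round(o["width"],4),"F",np.round(o["ft_force"],1))
    print("-> shift/0.3",np.round(d/.3,4),"turn/pi",round(t/np.pi,4))
E
python3 - <<'E'
from go import *
rel((.488,-.0125,.13),1.545)
c=bot.capture("scene"); m=None
from fit import *
for s in bot.silhouettes("scene","store_box"):
    print(s["rect"],s["confidence"])
    p,f=fit("store_box",[(c,s["pixels"].astype(float))],[.47,.26,1.53]); print(np.round(p,4),f)
t=bot.capture("top"); print("cabinet",toz(t,[[275,168],[425,155]],0),toz(t,[[275,168],[425,155]],.2))
E
```

```text
t 1.4 pos [ 0.2124 -0.5878  0.2313] yaw 0.347 tilt -1.0 w 0.0853 F [-0.2 -0.4 -0.3]
-> shift/0.3 [ 1.5156 -1.4915  0.3377] turn/pi -0.3814
[264.0, 210.1, 355.4, 297.7] 0.56
[0.4683 0.2574 1.5164] 0.022056760218889138
cabinet [[ 0.60946964  0.22146914  0.        ]
 [ 0.70978211 -0.16308948  0.        ]] [[ 0.55197889  0.19256397  0.2       ]
 [ 0.63102935 -0.11048445  0.2       ]]
```

>>> move_arm(plan=[0.9,-0.88,0.15,-0.23,0.9,-0.88,0.15,-0.23,0.9,-0.88,0.15,-0.23,0.9,-0.88,0.15,-0.23,0.9,-0.88,0.15,-0.23,0.9,-0.88,0.15,-0.23,0.9,-0.88,0.15,-0.23], fingers=0.5, grip_force=100)

```text
time: 2.42
eef_pos: [0.3783, -0.2438, 0.1863]
tcp_rot: [2.698, 1.61, 0.0]
ft_force: [0.2, -0.6, 0.7]
width: 0.0426
grip_force: 0.0
```

```bash
python3 -c "
from go import *
rel((.488,-.0125,.11),1.545)"
```

```text
t 2.42 pos [ 0.3783 -0.2438  0.1863] yaw 1.076 tilt -1.0 w 0.0426 F [ 0.2 -0.6  0.7]
-> shift/0.3 [ 0.8521 -0.0444  0.2546] turn/pi -0.1492
```

>>> move_arm(plan=[0.852,-0.044,0.255,-0.149,0.852,-0.044,0.255,-0.149,0.852,-0.044,0.255,-0.149,0.852,-0.044,0.255,-0.149,0.852,-0.044,0.255,-0.149,0.852,-0.044,0.255,-0.149])

```text
time: 3.18
eef_pos: [0.4881, -0.0168, 0.1094]
tcp_rot: [-2.256, -2.185, 0.0]
ft_force: [0.1, -0.6, -0.2]
width: 0.0429
grip_force: 0.0
```

```bash
python3 - <<'E'
from go import *
c=bot.capture("scene"); d=bot.capture("top")
cv2.imwrite("pics/a.png",np.hstack([cv2.resize(i[:,:,::-1],None,fx=2.5,fy=2.5,interpolation=cv2.INTER_CUBIC)[:, :] for i in (c["img"][110:270,300:430],d["img"][140:300,290:450])]))
rel((.488,-.0125,.003),1.545)
E
```

```text
t 3.27 pos [ 0.4878 -0.0188  0.1099] yaw 1.536 tilt -1.0 w 0.0427 F [-0.2  0.4  0.6]
-> shift/0.3 [ 2.140e-02 -2.000e-04  3.565e-01] turn/pi -0.0029
```

View pics/a.png

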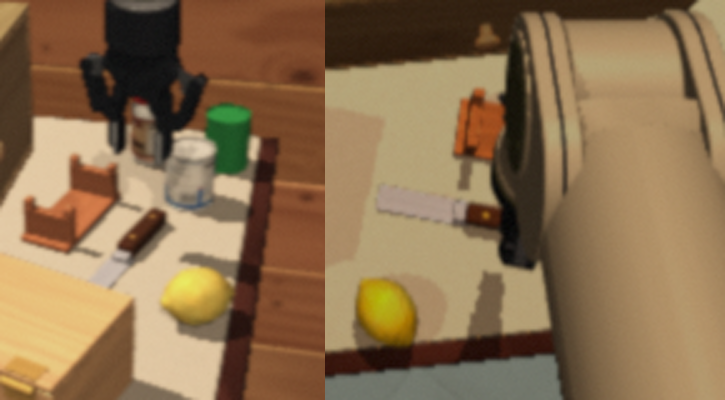

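The gripper hovers over the handle, with the fingers straddling it.

>>> move_arm(plan=[0.02,0,0.18,-0.003,0.02,0,0.28,-0.003,0.02,0,0.34,-0.003,0.02,0,0.356,-0.003,0.02,0,0.356,-0.003])

```text
time: 3.9
eef_pos: [0.4887, -0.0118, 0.0037]
tcp_rot: [2.248, 2.193, 0.001]
ft_force: [-0.4, -0.7, 0.1]
width: 0.0426
grip_force: 0.0
```

```bash
python3 -c "
from go import *
rel((.488,-.0125,.003),1.545)"
```

```text
t 3.9 pos [ 0.4887 -0.0118  0.0037] yaw 1.546 tilt -1.0 w 0.0426 F [-0.4 -0.7  0.1]
-> shift/0.3 [-0.0025 -0.0023  0.0025] turn/pi 0.0004
```

Close on the handle.

>>> move_arm(plan=[0,0,0.002,0,0,0,0.002,0,0,0,0.002,0,0,0,0.002,0], fingers=0, grip_force=100)

```text
time: 4.4
eef_pos: [0.489, -0.0115, 0.0037]
tcp_rot: [2.247, 2.193, 0.001]
ft_force: [-2.6, -0.7, 8.5]
width: 0.0192
grip_force: 98.7
```

```bash
python3 -c "
from go import *
rel((.488,-.0125,.085),1.545)"
```

```text
t 4.4 pos [ 0.489  -0.0115  0.0037] yaw 1.547 tilt -1.0 w 0.0192 F [-2.6 -0.7  8.5]
-> shift/0.3 [-0.0037 -0.0028 -0.2708] turn/pi 0.0005
```

>>> move_arm(plan=[0,0,-0.13,0,0,0,-0.267,0,0,0,-0.267,0,0,0,-0.267,0])

```text
time: 4.9
eef_pos: [0.488, -0.0115, 0.0824]
tcp_rot: [2.248, 2.194, -0.0]
ft_force: [-0.2, -0.7, -0.9]
width: 0.0196
grip_force: 98.4
```

```bash
python3 - <<'E'
from go import *
c=bot.capture("scene"); d=bot.capture("top")
cv2.imwrite("pics/b.png",np.hstack([cv2.resize(i[:,:,::-1],None,fx=3,fy=3,interpolation=cv2.INTER_CUBIC)[:, :] for i in (c["img"][120:260,300:430],d["img"][140:280,210:340])]))
rel((.488,-.0125,.0837),1.545)
# where knife should be if level: box coordinates
R=1.545
for x,y,z in((.09,-.013,.0015),(.09,.013,.0015),(.012,-.013,.0015),(.012,.013,.0015),(0,-.011,.018),(0,.011,.018)):
    o=bot.get_obs()["eef_pos"]; a=x+.0275
    P=[o[0]+a*np.cos(R)-y*np.sin(R),o[1]+a*np.sin(R)+y*np.cos(R),o[2]-.0037+z]
    u=proj(c,P)[0]; v=proj(d,P)[0]; print(np.round(P,3),((u-[300,120])*3).round(),((v-[210,140])*3+[390,0]).round())
E
```

```text
t 5.0 pos [ 0.4875 -0.0114  0.0816] yaw 1.547 tilt -1.0 w 0.0194 F [ 0.2 -0.  -0.5]
-> shift/0.3 [-0.0037  0.0019 -0.0069] turn/pi 0.0006
[0.503 0.106 0.079] [ 83. 249.] [697. 206.]
[0.477 0.106 0.079] [110. 257.] [690. 238.]
[0.501 0.028 0.079] [127. 207.] [795. 224.]
[0.475 0.028 0.079] [154. 214.] [789. 257.]
[0.499 0.016 0.096] [136. 185.] [812. 226.]
[0.477 0.016 0.096] [158. 191.] [807. 254.]
```

View pics/b.png

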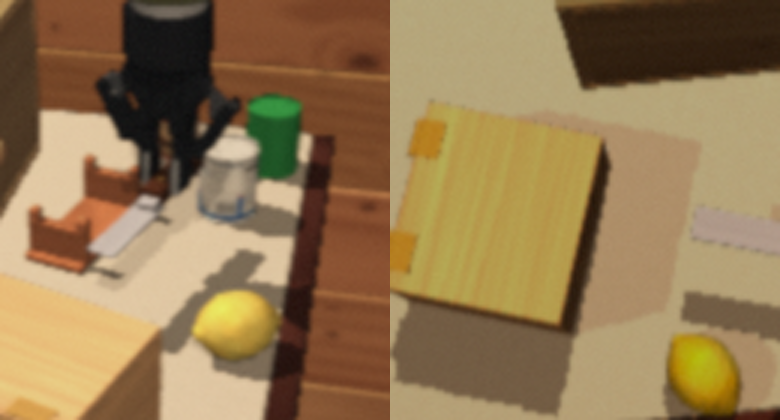

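The blade hangs level: its tip corners, at crop (90,248) and (116,255) in scene and (695,206) and (690,238) in top, match the prediction. Next I move in front of the slot.

```bash
python3 -c "
from go import *
rel((.461,.060,.084),1.524)"
```

```text
t 5.0 pos [ 0.4875 -0.0114  0.0816] yaw 1.547 tilt -1.0 w 0.0194 F [ 0.2 -0.  -0.5]
-> shift/0.3 [ 0.2357 -0.0938 -0.0078] turn/pi 0.0073
```

>>> move_arm(plan=[0.12,-0.094,-0.008,0.007,0.23,-0.094,-0.008,0.007,0.236,-0.094,-0.008,0.007,0.236,-0.094,-0.008,0.007,0.236,-0.094,-0.008,0.007])

```text
time: 5.62
eef_pos: [0.4616, 0.0591, 0.0845]
tcp_rot: [-2.273, -2.168, 0.001]
ft_force: [-0.4, 0.5, -1.5]
width: 0.0192
grip_force: 98.5
```

```bash
python3 - <<'E'
from go import *
d=bot.capture("top")
cv2.imwrite("pics/c.png",cv2.resize(d["img"][160:270,200:360][:,:,::-1],None,fx=4,fy=4,interpolation=cv2.INTER_CUBIC))
rel((.4625,.0966,.084),1.524)
E
```

```text
t 5.67 pos [0.4616 0.0592 0.0846] yaw 1.523 tilt -1.0 w 0.0194 F [-0.5  0.2 -0.3]
-> shift/0.3 [ 0.1246 -0.003   0.002 ] turn/pi -0.0002
```

View pics/c.png

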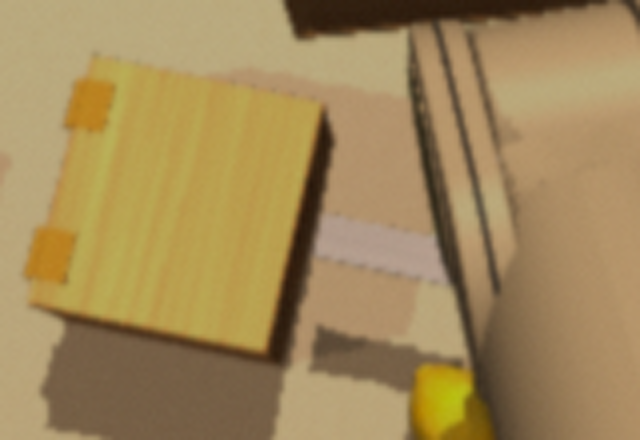

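The tip at (316,237) is just short of the box face, near the middle of the front edge (about (298,228)). Insert.

>>> move_arm(plan=[0.02,-0.001,0.001,0,0.04,-0.001,0.001,0,0.06,-0.002,0.001,0,0.07,-0.002,0.001,0])

```text
time: 6.18
eef_pos: [0.462, 0.0818, 0.0846]
tcp_rot: [2.271, 2.171, 0.0]
ft_force: [-0.0, -0.4, -0.9]
width: 0.0196
grip_force: 98.5
```

>>> move_arm(plan=[0.02,-0.001,0,0,0.04,-0.002,0,0,0.055,-0.002,0,0,0.055,-0.002,0,0])

```text
time: 6.68
eef_pos: [0.4622, 0.0981, 0.0846]
tcp_rot: [-2.271, -2.171, -0.0]
ft_force: [-1.6, 0.2, -1.7]
width: 0.0194
grip_force: 98.5
```

>>> move_arm(plan=[0,0,-0.03,0,0,0,-0.06,0,0,0,-0.09,0,0,0,-0.12,0,0,0,-0.15,0,0,0,-0.18,0,0,0,-0.21,0,0,0,-0.21,0])

```text
time: 7.68
eef_pos: [0.4626, 0.0977, 0.1484]
tcp_rot: [2.271, 2.169, 0.001]
ft_force: [0.1, 0.8, -1.2]
width: 0.0193
grip_force: 98.4
```

```bash
python3 - <<'E'
from go import *
c=bot.capture("scene")
cv2.imwrite("pics/d.png",cv2.resize(c["img"][100:310,230:430][:,:,::-1],None,fx=2.5,fy=2.5,interpolation=cv2.INTER_CUBIC))
rel((.4625,.0966,.084),1.524)
E
```

```text
t 7.72 pos [0.4625 0.0977 0.1479] yaw 1.525 tilt -1.0 w 0.0196 F [-0.2 -0.1 -1.8]
-> shift/0.3 [-0.0036  0.      0.2131] turn/pi 0.0002
```

View pics/d.png

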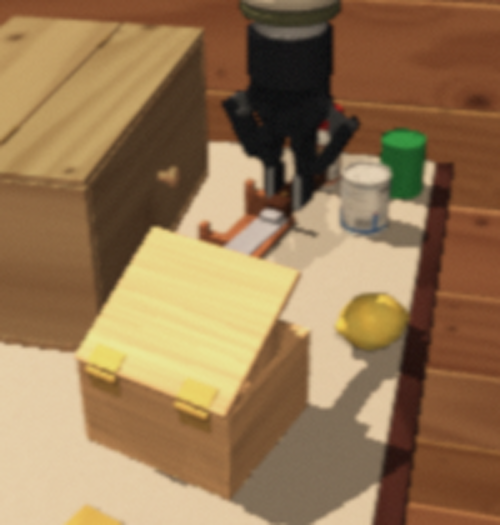

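The lid is up about 0.5 rad with the knife under it. Swing it on.

>>> move_arm(plan=[0.04,0,-0.067,0,0.113,0,-0.133,0,0.16,0,-0.17,0,0.22,0,-0.19,0,0.28,0,-0.2,0,0.32,0,-0.2,0,0.36,0,-0.2,0,0.4,0,-0.2,0,0.42,0,-0.2,0,0.42,0,-0.2,0])

```text
time: 8.98
eef_pos: [0.4678, 0.2241, 0.2075]
tcp_rot: [-2.271, -2.17, -0.0]
ft_force: [-0.8, -0.2, -0.1]
width: 0.0193
grip_force: 98.6
```

```bash
python3 - <<'E'
from go import *
c=bot.capture("scene");d=bot.capture("top")
cv2.imwrite("pics/e.png",np.hstack([cv2.resize(i[:,:,::-1],None,fx=2.5,fy=2.5,interpolation=cv2.INTER_CUBIC) for i in (c["img"][120:330,230:390],d["img"][120:330,140:300])]))
rel((.4625,.0966,.084),1.524)
E
```

```text
t 9.07 pos [0.468  0.2234 0.2076] yaw 1.525 tilt -1.0 w 0.0195 F [ 0.2 -0.9 -0.7]
-> shift/0.3 [-0.4232  0.0012  0.4118] turn/pi 0.0003
```

View pics/e.png

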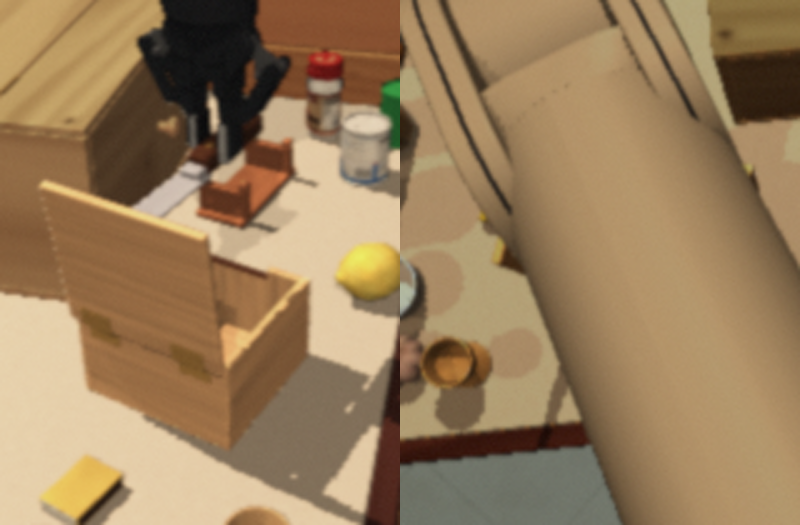

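The lid stands open past upright, and the knife is level. Go to the stand.

```bash
python3 -c "
from go import *
rel((.50,-.06,.17),1.566)
rel((.58,-.06,.12),1.566)"
```

```text
t 9.07 pos [0.468  0.2234 0.2076] yaw 1.525 tilt -1.0 w 0.0195 F [ 0.2 -0.9 -0.7]
-> shift/0.3 [-0.9389  0.1501  0.1252] turn/pi -0.0131
t 9.07 pos [0.468  0.2234 0.2076] yaw 1.525 tilt -1.0 w 0.0195 F [ 0.2 -0.9 -0.7]
-> shift/0.3 [-0.9266  0.4165  0.2918] turn/pi -0.0131
```

>>> move_arm(plan=[-0.15,0,0,0,-0.35,0,0,0,-0.55,0.05,0.05,-0.013,-0.75,0.15,0.12,-0.013,-0.9,0.28,0.2,-0.013,-0.927,0.4,0.28,-0.013,-0.927,0.416,0.29,-0.013,-0.927,0.416,0.29,-0.013,-0.927,0.416,0.29,-0.013])

```text
time: 10.2
eef_pos: [0.5797, -0.0592, 0.1219]
tcp_rot: [2.225, 2.216, 0.001]
ft_force: [0.2, -1.2, -0.4]
width: 0.0191
grip_force: 98.6
```

```bash
python3 - <<'E'
from go import *
c=bot.capture("scene");d=bot.capture("top")
cv2.imwrite("pics/f.png",np.hstack([cv2.resize(i[:,:,::-1],None,fx=3,fy=3,interpolation=cv2.INTER_CUBIC) for i in (c["img"][110:240,280:410],d["img"][130:260,280:410])]))
rel((.58,-.06,.0437),1.566)
from fit import *
s=bot.silhouettes("top","knife_stand")
for k in s: print(k["rect"],k["confidence"])
# predicted knife vs stand
o=bot.get_obs()["eef_pos"]
for C,n,off in((c,"scene",[280,110]),(d,"top",[280,130])):
  for b in bot.silhouettes(n,"knife"): print(n,b["rect"],b["confidence"])
E
```

```text
t 10.3 pos [ 0.5798 -0.0595  0.1219] yaw 1.567 tilt -1.0 w 0.0193 F [ 0.1 -0.1  0.2]
-> shift/0.3 [-0.0013  0.0003  0.2607] turn/pi 0.0002
[340.6, 183.1, 396.6, 208.2] 0.76
scene [310.9, 155.3, 335.7, 174.4] 0.69
top [340.1, 170.4, 419.8, 189.7] 0.93
top [179.7, 154.7, 281.5, 246.3] 0.73
top [394.7, 225.3, 423.0, 251.3] 0.49
```

View pics/f.png

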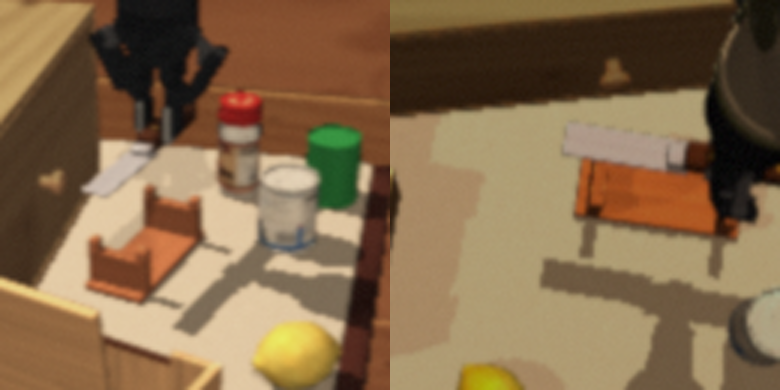

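```bash
python3 - <<'E'
from h import *
c=bot.capture("top"); s=bot.capture("scene")
P=[[.5798+e,.058,.1197] for e in(.013,-.013)]
print((proj(c,P)-[280,130])*3+[390,0],(proj(s,P)-[280,110])*3)
# ears: upright centres at y=-.033+.055, tops z .051
for x0,y0 in((.5812,-.0308),(.5795,-.033)):
  Q=[[x0+e,y0+.055,.051] for e in(.03,-.03)]
  print((proj(c,Q)-[280,130])*3+[390,0],(proj(s,Q)-[280,110])*3)
E
```

```text
[[567.91119802 122.19325242]
 [562.83796097 154.7490945 ]] [[ 77.6993832  188.57664851]
 [103.58788752 195.00935894]]
[[605.24426912 131.48656046]
 [594.83839326 201.5599459 ]] [[ 82.60431259 234.45711776]
 [139.51568387 249.62037223]]
[[607.59644319 133.86906685]
 [597.21706977 204.00550619]] [[ 85.39521815 233.80922031]
 [142.32286001 248.94499279]]
```

>>> move_arm(plan=[0,0.003,0.1,0,0,0.003,0.18,0,0,0.003,0.22,0,0,0.003,0.24,0,0,0.003,0.25,0,0,0.003,0.258,0,0,0.003,0.261,0,0,0.003,0.261,0])

```text
time: 11.55
eef_pos: [0.5813, -0.06, 0.0438]
tcp_rot: [2.226, 2.215, 0.001]
ft_force: [-4.3, -0.6, 9.9]
width: 0.0195
grip_force: 100.2
```

```bash
python3 - <<'E'
from go import *
c=bot.capture("scene");d=bot.capture("top")
cv2.imwrite("pics/g.png",np.hstack([cv2.resize(i[:,:,::-1],None,fx=3,fy=3,interpolation=cv2.INTER_CUBIC) for i in (c["img"][110:240,280:410],d["img"][130:260,280:410])]))
rel((.581,-.06,.0437),1.566)
E
```

```text
t 11.65 pos [ 0.5812 -0.06    0.0438] yaw 1.566 tilt -1.0 w 0.0192 F [-4.6 -0.8  8.9]
-> shift/0.3 [ 0.     -0.0007  0.0002] turn/pi -0.0001
```

View pics/g.png

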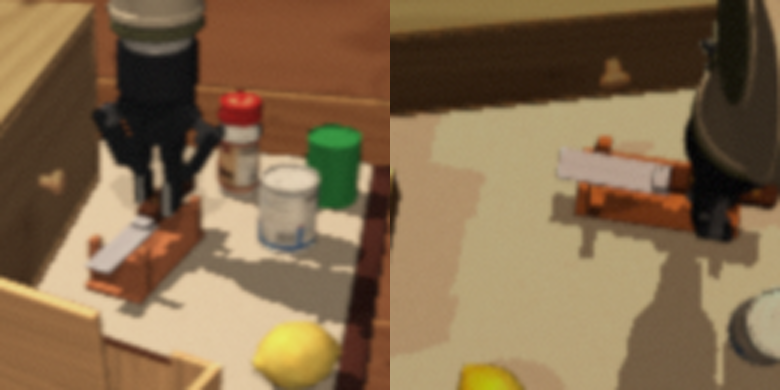

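The knife lies in the notches, with contact force at the expected height. Release, then rise.

>>> move_arm(plan=[0,0,0,0,0,0,0,0,0,0,0,0,0,0,0,0], fingers=0.5)

```text
time: 12.15
eef_pos: [0.5807, -0.06, 0.0423]
tcp_rot: [-2.227, -2.216, 0.0]
ft_force: [-0.1, 0.7, 0.5]
width: 0.0427
grip_force: 0.0
```

>>> move_arm(plan=[0,0,-0.05,0,0,0,-0.15,0,0,0,-0.3,0,0,0,-0.45,0,0,0,-0.45,0])

```text
time: 12.78
eef_pos: [0.5829, -0.0597, 0.1822]
tcp_rot: [2.223, 2.212, 0.007]
ft_force: [-0.3, 0.9, -0.6]
width: 0.0428
grip_force: 0.0
```

```bash
python3 - <<'E'
from fit import *
from go import *
c=bot.capture("scene");d=bot.capture("top")
cv2.imwrite("pics/k.png",np.hstack([cv2.resize(i[:,:,::-1],None,fx=3,fy=3,interpolation=cv2.INTER_CUBIC) for i in (c["img"][110:240,280:410],d["img"][130:260,280:410])]))
for n,C in(("scene",c),("top",d)):
  for b in bot.silhouettes(n,"tin_small"):
    r=b["rect"]
    x0=toz(C,[[(r[0]+r[2])/2,(r[1]+r[3])/2]],.036)[0]
    if abs(x0[1]+.13)<.06: print(n,fit("tin_small",[(C,b["pixels"].astype(float))],[x0[0],x0[1],0],False),b["confidence"])
rel((.477,-.132,.15),1.566)
E
```

```text
top (array([ 0.47762894, -0.13107978]), np.float64(0.08258617809210878)) 0.9
t 12.97 pos [ 0.5802 -0.06    0.1766] yaw 1.566 tilt -1.0 w 0.0427 F [-0.5  0.4 -0.6]
-> shift/0.3 [-0.2416 -0.3425  0.089 ] turn/pi -0.0001
```

View pics/k.png

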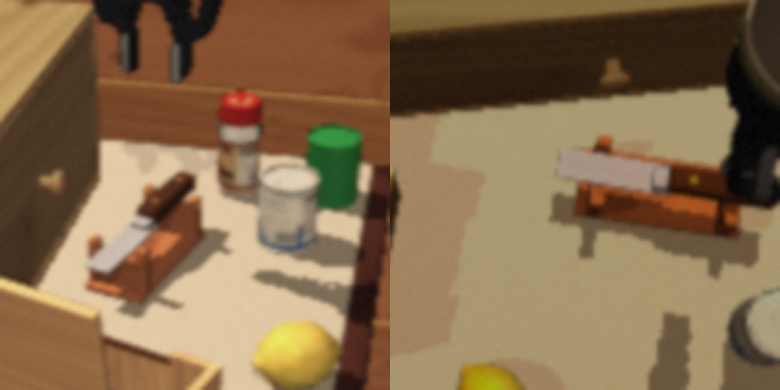

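The knife rests level in both notches. Now the tin.

>>> move_arm(plan=[-0.08,-0.2,0,0,-0.2,-0.342,0,0,-0.239,-0.342,0.05,0,-0.239,-0.342,0.155,0,-0.239,-0.342,0.155,0,-0.239,-0.342,0.155,0], fingers=1)

```text
time: 13.72
eef_pos: [0.4783, -0.1305, 0.1312]
tcp_rot: [-2.225, -2.217, -0.001]
ft_force: [0.0, -0.2, -1.0]
width: 0.0853
grip_force: 0.0
```

```bash
python3 - <<'E'
from go import *
rel((.4773,-.1315,.035),1.566)
c=bot.capture("scene")
for b in bot.silhouettes("scene","tin_small"): print(b["rect"],b["confidence"])
E
```

```text
t 13.72 pos [ 0.4783 -0.1305  0.1312] yaw 1.567 tilt -1.0 w 0.0853 F [ 0.  -0.2 -1. ]
-> shift/0.3 [-0.0035 -0.0034  0.3206] turn/pi 0.0003
[365.7, 164.3, 387.6, 195.1] 0.75
[381.4, 151.0, 403.1, 180.1] 0.74
```

>>> move_arm(plan=[-0.003,-0.003,0.12,0,-0.003,-0.003,0.22,0,-0.003,-0.003,0.29,0,-0.003,-0.003,0.32,0,-0.003,-0.003,0.32,0])

```text
time: 14.45
eef_pos: [0.4772, -0.132, 0.0351]
tcp_rot: [2.227, 2.216, 0.0]
ft_force: [-0.3, -0.2, 0.2]
width: 0.0853
grip_force: 0.0
```

>>> move_arm(plan=[-0.003,0,0,0,-0.003,0,0,0,-0.003,0,0,0,-0.003,0,0,0], fingers=0, grip_force=40)

```text
time: 14.95
eef_pos: [0.4775, -0.1334, 0.0359]
tcp_rot: [2.226, 2.214, 0.0]
ft_force: [-1.7, 0.7, 5.4]
width: 0.0567
grip_force: 41.7
```

>>> move_arm(plan=[0,0,-0.1,0,0,0,-0.3,0,0,0,-0.47,0,0.2,0,-0.47,0,0.4,0,-0.47,0,0.6,0,-0.47,0,0.8,0,-0.47,0,0.9,0,-0.47,0,0.95,0,-0.47,0,0.95,0,-0.47,0])

```text
time: 16.2
eef_pos: [0.478, 0.1531, 0.1761]
tcp_rot: [-2.224, -2.218, -0.001]
ft_force: [-0.3, 0.5, -2.1]
width: 0.0564
grip_force: 43.9
```

```bash
python3 - <<'E'
from go import *
rel((.4705,.247,.175),1.53)
E
```

```text
t 16.2 pos [0.478  0.1531 0.1761] yaw 1.568 tilt -1.0 w 0.0564 F [-0.3  0.5 -2.1]
-> shift/0.3 [ 0.3128 -0.0259  0.0036] turn/pi 0.0121
```

>>> move_arm(plan=[0.1,-0.01,0,0.012,0.2,-0.026,0,0.012,0.29,-0.026,0.002,0.012,0.312,-0.026,0.002,0.012,0.312,-0.026,0.002,0.012,0.312,-0.026,0.002,0.012])

```text
time: 16.95
eef_pos: [0.4714, 0.2441, 0.1751]
tcp_rot: [2.27, 2.171, -0.001]
ft_force: [-0.2, 0.7, -2.3]
width: 0.0562
grip_force: 43.9
```

```bash
python3 - <<'E'
from go import *
rel((.4705,.247,.0445),1.53)
c=bot.capture("scene")
for n in("box_lid","store_box","tin_small"):
  for b in bot.silhouettes("scene",n)[:2]: print(n,b["rect"],b["confidence"])
# predicted lid top edge for angles
for th in(1.35,1.5,1.65,1.75):
  h=np.array([.4715,.2614])+.07*np.array([.04,.999]); 
  P=[[h[0]+s*.075,h[1]-.14*np.cos(th),.087+.14*np.sin(th)] for s in(1,-1)]
  print(th,proj(c,P).round(1).tolist())
E
```

```text
t 16.95 pos [0.4714 0.2441 0.1751] yaw 1.526 tilt -1.0 w 0.0562 F [-0.2  0.7 -2.3]
-> shift/0.3 [ 0.0099 -0.0036  0.4353] turn/pi -0.0012
box_lid [245.8, 188.6, 319.8, 268.5] 0.7
store_box [247.6, 191.4, 349.8, 300.7] 0.92
store_box [338.4, 168.2, 345.7, 174.6] 0.36
tin_small [292.5, 180.2, 322.0, 220.7] 0.79
tin_small [321.8, 176.2, 350.0, 211.7] 0.15
1.35 [[259.5, 182.9], [325.8, 201.2]]
1.5 [[253.0, 186.2], [320.2, 205.2]]
1.65 [[246.2, 191.1], [314.4, 211.0]]
1.75 [[241.7, 195.3], [310.4, 215.8]]
```

Lid angle is about 1.6 rad. Lower the tin.

>>> move_arm(plan=[0.004,-0.003,0.1,0,0.004,-0.003,0.22,0,0.004,-0.003,0.32,0,0.004,-0.003,0.39,0,0.004,-0.003,0.42,0,0.004,-0.003,0.434,0,0.004,-0.003,0.437,0,0.004,-0.003,0.437,0])

```text
time: 18.15
eef_pos: [0.4706, 0.2471, 0.0447]
tcp_rot: [2.268, 2.173, 0.002]
ft_force: [0.5, 0.7, -1.6]
width: 0.0564
grip_force: 43.9
```

>>> move_arm(plan=[0,0,0.003,0,0,0,0.005,0,0,0,0.006,0])

```text
time: 18.52
eef_pos: [0.4706, 0.2472, 0.0439]
tcp_rot: [2.268, 2.172, 0.001]
ft_force: [-6.3, -4.5, 19.3]
width: 0.0566
grip_force: 45.5
```

Touching. Open moderately, then rise.

>>> move_arm(plan=[0,0,-0.002,0,0,0,-0.002,0,0,0,-0.002,0,0,0,-0.002,0], fingers=0.85)

```text
time: 19.02
eef_pos: [0.4701, 0.2469, 0.0428]
tcp_rot: [-2.268, -2.173, 0.0]
ft_force: [0.1, 0.3, 0.3]
width: 0.0727
grip_force: 0.0
```

>>> move_arm(plan=[0,0,-0.05,0,0,0,-0.15,0,0,0,-0.3,0,0,0,-0.45,0,0,0,-0.6,0,-0.2,0,-0.65,0,-0.4,0,-0.65,0,-0.7,0,-0.65,0,-0.95,0,-0.65,0,-0.95,0,-0.65,0])

```text
time: 20.27
eef_pos: [0.4575, -0.0406, 0.239]
tcp_rot: [2.27, 2.17, 0.0]
ft_force: [0.5, 0.9, -0.2]
width: 0.0726
grip_force: 0.0
```

>>> move_arm(plan=[-0.6,-0.1,0,0,-0.6,-0.1,0,0,-0.6,-0.1,0,0,-0.6,-0.1,0,0,-0.6,-0.1,0,0])

```text
time: 20.9
eef_pos: [0.4207, -0.2154, 0.2386]
tcp_rot: [2.267, 2.174, 0.001]
ft_force: [0.2, 0.4, -0.5]
width: 0.0724
grip_force: 0.0
```

```bash
python3 - <<'E'
from fit import *
C={n:bot.capture(n) for n in("scene","top")}
print(bot.get_obs()["eef_pos"],bot.get_obs()["time"])
for n in C:
  for o in("box_lid","tin_small","knife","knife_stand","spice_1","matchbox"):
    for b in bot.silhouettes(n,o)[:3]:
      m=b["pixels"].astype(float); r=b["rect"]; x=toz(C[n],[[(r[0]+r[2])/2,(r[1]+r[3])/2]],.05)[0]
      print(n,o,np.round(r),round(b["confidence"],2),x.round(3)[:2])
p=np.array([.4706,.247])
for n in C:
  u=proj(C[n],cyl(.0285,.072)+[*p,.008]); print(n,"tin expected",u.min(0).round(),u.max(0).round())
  u=proj(C[n],np.vstack([v for v in M["knife"]])@np.array([[0,1,0],[-1,0,0],[0,0,1]])+[.581,-.032,.04]); print(n,"knife expected",u.min(0).round(),u.max(0).round())
for th in(1.35,1.5,1.65,1.75):
  P=[[.474+s*.075,.331-.14*np.cos(th),.087+.14*np.sin(th)] for s in(1,-1)]; print(th,proj(C["scene"],P).round().tolist(),proj(C["top"],P).round().tolist())
E
```

```text
[ 0.42089393 -0.21486803  0.23842444] 21.0
scene box_lid [247. 189. 321. 269.] 0.85 [0.562 0.214]
scene tin_small [383. 151. 401. 182.] 0.75 [ 0.451 -0.206]
scene tin_small [312. 231. 325. 263.] 0.47 [0.457 0.236]
scene knife [310. 167. 348. 200.] 0.63 [ 0.572 -0.028]
scene knife_stand [311. 172. 350. 211.] 0.91 [0.547 0.01 ]
scene spice_1 [352. 140. 367. 172.] 0.67 [ 0.568 -0.225]
scene matchbox [245. 301. 281. 331.] 0.8 [0.447 0.457]
top box_lid [176. 153. 223. 236.] 0.89 [0.499 0.384]
top tin_small [240. 203. 267. 230.] 0.96 [0.467 0.244]
top tin_small [434. 234. 468. 262.] 0.76 [ 0.469 -0.235]
top tin_small [334. 178. 411. 199.] 0.74 [ 0.582 -0.031]
top knife [335. 178. 411. 198.] 0.9 [ 0.584 -0.032]
top knife_stand [342. 177. 397. 211.] 0.65 [ 0.567 -0.026]
top spice_1 [427. 198. 462. 221.] 0.75 [ 0.56 -0.21]
top matchbox [337. 176. 410. 198.] 0.23 [ 0.587 -0.034]
scene tin expected [297. 230.] [324. 271.]
scene knife expected [307. 166.] [344. 201.]
top tin expected [238. 201.] [266. 229.]
top knife expected [335. 179.] [410. 200.]
1.35 [[260.0, 183.0], [326.0, 201.0]] [[221.0, 157.0], [205.0, 231.0]]
1.5 [[253.0, 186.0], [320.0, 205.0]] [[210.0, 155.0], [194.0, 229.0]]
1.65 [[246.0, 191.0], [315.0, 211.0]] [[200.0, 154.0], [183.0, 227.0]]
1.75 [[242.0, 195.0], [311.0, 216.0]] [[194.0, 153.0], [176.0, 226.0]]
```

Everything matches the expected poses, so I hand it in.

```bash
python3 -c "
from station import bot
print(bot.sign_off())"
```

```text
the job is handed in; nothing more can be done
None
```

I handed the job in at about 21 s of the 67 s allowed, but the hand-in returned no verdict, so the pass is unconfirmed; in the last pictures the lid stood open at about 1.6 rad, the knife lay level in both notches, the tin stood in the box, and the jar and matchbox looked unmoved.

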